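Show a welded bracket to the inspection camera

TASK

First clear the two rusty offcuts out of the welded frame into the yellow scrap bin; only then lift the dark L-bracket out of the frame and show it to the inspection camera. Hold it upright, foot level at the bottom, with its inside corner turned squarely to the lens and the middle of its weld bead straight in front of the lens, 100 mm away and at lens height, and finish while still holding it there, still, with nothing else carrying it. Do not bump the camera, and leave the hammer, the bottle and the red magnet where they are.

Things in the scene. Friction and masses are not known exactly. Their poses are not given: they have to be found in the camera images.
- frame: Bare steel welded frame fixed to the table: one open rectangular cell of upright 8 mm plates with window cut-outs, 50 high, 260 (its x) by 300 (its y) inside, no floor of its own; two plate ends stick out 20 beyond it at +x. Origin: centre of the cell at table level. The bracket and both offcuts stand inside the cell on the table.
- bracket: Dark steel L-bracket, about 0.4 kg, standing on its foot. Upright web 8 thick (its x), 60 wide (y), 62 high (z); foot plate 8 thick, 60 wide, running 46 from the web to -x, two bolt holes. Brass-coloured weld bead, about 8 across, along y in the inside corner (-x side). Origin: underside, under the middle of the web (web x -4 to +4, foot x -50 to -4). Grip the web across its thickness from above.
- bracket_weld (a point): Middle of the bracket's weld bead: 6 towards -x and 10 up from the bracket's origin. Axes as the bracket's.
- bracket_toe (a point): Middle of the free edge of the bracket's foot: 50 towards -x and 4 up from the bracket's origin.
- tube_offcut: Rusty brown stub of square tube, 50 long (its x, the open ends), 36 wide (y), 36 high, wall 4, about 0.18 kg. Origin: centre of its underside.
- bar_offcut: Rusty brown solid bar stub, 52 long (its x, the +x end bright from the saw), 28 wide (y), 34 high, about 0.3 kg. Origin: centre of its underside.
- scrap_bin: Yellow open-topped scrap bin fixed to the table, 200 (its x) by 160 (its y) outside, 90 high, wall 5. Origin: centre of its underside.
- camera: Inspection camera stand, fixed: grey base plate 110 x 110 x 12, steel column 20 across, about 300 high, standing 35 behind the origin (+x); on it, at a height that varies (lens 160 to 220 up), a blue head with white ring light and black lens, looking level along the stand's -x. Origin: centre of the base's underside.
- lens (a point): Centre of the front glass of the camera's lens. The lens looks along this frame's -x; z up. Head is 56 wide and 56 high around the lens axis, the ring light 62 across.
- focus (a point): The point 100 in front of the lens on its axis, where the middle of the weld bead belongs. Axes as the lens: +x points at the lens. The inside corner faces the lens squarely when the bracket's -x lies along this frame's +x.
- hammer: Bystander: hammer lying on the table, 280 long. Leave alone. Origin: centre of its underside.
- spray: Bystander: white bottle with yellow label and blue cap, 62 across, 170 high. Leave alone. Origin: centre of its underside.
- magnet: Bystander: red L-shaped welding magnet, arms 90 and 71 long, 22 wide, 30 high. Leave alone. Origin: underside, middle of the long arm.

How it is judged:
On the way, in this order (a step that is already met when the one before it is completed fails the run):
1. both offcuts lie let go in the scrap bin (x of tube_offcut in the frame of scrap_bin between -0.095 and 0.095 m and y of tube_offcut in the frame of scrap_bin between -0.075 and 0.075 m and height (world z) of each of tube_offcut, bar_offcut below 0.09 m and contact force between each of tube_offcut, bar_offcut and the fingers below 0.2 N and x of bar_offcut in the frame of scrap_bin between -0.095 and 0.095 m and y of bar_offcut in the frame of scrap_bin between -0.075 and 0.075 m), for 0.2 s.
2. the bracket is then lifted clear of the frame in the fingers (height (world z) of bracket above 0.06 m and contact force between the fingers and bracket above 2 N), for 0.2 s.
At the end, for the whole second after the job is handed in: Both offcuts lie released and at rest in the bin. The bracket is held still in the fingers, touching nothing else, over 100 mm up, upright within 0.2 rad, weld bead middle within 25 mm of the point 100 mm straight in front of the lens, inside corner facing the lens within 0.2 rad (all of step 1 and linear speed of each of tube_offcut, bar_offcut below 0.03 m/s and distance between bracket_weld and focus below 0.025 m and angle between the x axis of bracket and the x axis of focus, either way round below 0.2 rad and distance between bracket_toe and lens below 0.095 m and angle between bracket's own z axis and vertical below 0.2 rad and height (world z) of bracket above 0.1 m and contact force between the fingers and bracket above 2 N and contact force between bracket and camera below 0.2 N and contact force between bracket and frame below 0.2 N and contact force between bracket and scrap_bin below 0.2 N and contact force between bracket and tube_offcut below 0.2 N and contact force between bracket and bar_offcut below 0.2 N and linear speed of bracket below 0.02 m/s and angular speed of bracket below 0.15 rad/s); the arm keeps its last pose, push and grip.
It fails at once if the robot or the bracket bumps the camera (over 4 N) (contact force between any of the arm, the fingers, bracket and camera above 4 N).
It fails at once if the hammer, bottle or magnet is moved more than 20 mm (distance of any of hammer, spray, magnet from where it was at the start of the episode above 0.02 m).
It also fails if it takes over 62 s, if anything falls off the work surface, if the arm or the gripper's body presses on something with over 40 N, if the wrist force passes 120 N, or if a joint passes its speed limit or range.

ROBOT

A 6-joint arm with a two-finger parallel gripper is mounted at the origin on the work surface. World frame = base frame: x ahead of the robot, y to its left, z up, the work surface at z = 0. Lengths are in m, angles in rad, forces in N, time in s.
With the tool pointing down it reaches from about 0.4 to 0.825 m from the base axis. Payload 7 kg.
Tool frame: the origin (TCP) lies on the mounting face of the last link; the fingertips stand arm.tcp_to_tips ahead of it and the grasp point (between the pads) lies 159 mm ahead of it (arm.tcp_to_tips is the distance from the TCP to the fingertips, in m); z points along the fingers, y is the direction in which the jaws open and shut (so a half turn about z gives the same grasp; the last joint's range is limited). The gripper opens to 88 mm and grips with 3 to 60 N. Pads are 19 mm wide; open, the fingers measure 130 mm over their backs; the gripper's body (78 mm by 193 mm) begins 47 mm behind the grasp point.
Start: joints at [-0.936, 0.359, 0.012, 0, -1.224, -0.288], TCP at [0.229, -0.635, 0.405] pointing down, gripper open.
Joint ranges: [-3.07, 3.07], [-1.43, 2.12], [-1.02, 1.25], [-3.03, 1.67], [-3.05, -0], [-3.03, 3.03]. Speed limits (rad/s): [2.39, 2.39, 3.01, 3.14, 3.14, 3.14].

INTERFACE

Orientations are given as [roll, pitch, yaw] about the fixed x, y, z axes, in that order (R = Rz(yaw) Ry(pitch) Rx(roll)).
In Python, from station import arm, cams, job_done, finder gives the robot as it stands.
- The arm moves only by the tool play_rows, never from a script. Its argument "targets" is a list that holds one entry, the list of rows, each a list of 4 numbers: the shift along the tool's x, y, z in m, then the turn about the tool's z in degrees. A call has 1 to 5 rows; each row is the pose to reach, as a shift and turn from the pose commanded when the call began, along the tool's axes at that moment; what a row does not reach only later rows make up. A row lasts 1/8 s, in which the tool goes at most 62.5 mm and 10.7 degrees, less where a joint would pass 70% of its speed; a pose out of reach is approached as far as the arm can. A call with a gripper value outside its range is refused whole. "grip" is the closure in counts, from 0 (fully open) to 255 (shut), set as the call begins (left out, the last holds). The fingers move at their own pace and stop on an object; "newtons" is the grip in N (left out, the last holds). Time passes only in rows, so rows that repeat a pose let the fingers close. It gives the time, the measured TCP pose, the force and the opening at its end, in the units of the state.
- arm.get_state(): the state, without advancing time (a new reading comes with each control period).
- cams.grab_frame(name): name is "scene" or "top"; returns (picture, depth): 480x640x3 uint8, red, green, blue; 480x640 float32, m along the optical axis (not along the pixel's ray), 0 where there is no reading.
- cams.camera_params(name): a dict with "intrinsics" (3x3 intrinsics, pixels), "position" and "attitude" of the camera in the world. Camera axes: x right, y down, z forward; pixel columns grow to the right and rows downward; lengths in m; the calibration is good to about 2 mm. A picture is of the moment at which its call begins. camera_params takes no time and is no camera call.
- job_done(): hands the job in, once; it reports no verdict.
Trained networks look in the newest picture that a camera, given by its name, has taken for a name from the list of things; names that differ only in an ending like _2 or _b are one class to them, and where a whole thing is asked for, a point or a joint stands for the part that bears it (a point fixed in the world has none). Each returns a list of dicts, best first, with "score" (0 to 1); they miss things now and then, are a little off and sometimes report something else, mostly with a low value. They report only what shows in the picture. A call takes as long as a camera call.
- finder.find_in(camera, query): "xyz" ([x, y, z] in m, in world coordinates, good to about 4 mm: the middle of the surface that is visible of it).
- finder.masks_of(camera, query): "mask" (480x640 bool, what is visible of it).
The state is a dict: "t": time; "q": joint angles; "qd": joint speeds; "joint_efforts": joint torques, N m; "eef_pos": TCP position; "ee_rot": TCP orientation; "force": force on the tool from outside, world axes, zero at the start; "moment": the same for the moment, N m; "width": finger opening in m.
Only numpy, scipy, OpenCV 4.12 (cv2) and the standard library are available. Lean on these libraries where they do the work, as an engineer would, in place of code of your own. Each camera call takes 0.05 s, during which the arm holds its last target. There are 200 camera calls.

## Working session

There is one attempt and no reset: what is moved stays moved. The work goes in short steps, Python scripts to look and compute and a tool call to move; the robot and the scene stay as the last step left them, time stands still between calls to the robot, and variables do not carry over. Pictures are saved under pics/ and viewed, about 8 in all and at most 12, crops included, and the job is handed in when it is done.

Besides the shell and the picture viewer there is one more tool, called after ">>>" by a JSON object that holds its "api" and its "payload". play_rows: Moves the arm, as the interface text tells. Its arguments: {"type":"object","properties":{"targets":{"type":"array","items":{"type":"array","items":{"type":"array","items":{"type":"number"}}}},"grip":{"type":"number"},"newtons":{"type":"number"}},"required":["targets"]}

```bash
mkdir -p pics; ls; cat > h.py <<'E'
import numpy as np, cv2
from station import arm,cams,job_done,finder
from scipy.spatial.transform import Rotation as R
def par(n):
    p=cams.camera_params(n); K=np.array(p["intrinsics"]);a=np.array(p["attitude"],float)
    Rm=a if a.shape==(3,3) else R.from_euler('xyz',a).as_matrix()
    return K,np.array(p["position"]),Rm
def cloud(n,d):
    K,t,Rm=par(n); v,u=np.mgrid[:480,:640]
    P=np.stack([(u-K[0,2])/K[0,0]*d,(v-K[1,2])/K[1,1]*d,d],-1)
    return P@Rm.T+t
def save(n,im): cv2.imwrite('pics/'+n,im[:,:,::-1])
E
python3 - <<'E'
from h import *
print(arm.get_state(), arm.tcp_to_tips)
for n in("scene","top"):
    print(cams.camera_params(n))
    im,d=cams.grab_frame(n); save(n+'0.png',im); np.save(n+'0.npy',d)
    for q in ["frame","bracket","bracket_weld","tube_offcut","bar_offcut","scrap_bin","camera","lens","hammer","spray","magnet"]:
        try: print(n,q,[(np.round(r["xyz"],3).tolist(),round(r["score"],2)) for r in finder.find_in(n,q)[:3]])
        except Exception as e: print(q,e)
E
```

```text
pics
{'t': 0.0, 'q': array([-9.35885252e-01,  3.59382708e-01,  1.10743692e-02, -3.48198484e-04,
       -1.22408226e+00, -2.88045852e-01]), 'qd': array([-0.00086037, -0.00045237,  0.00109419, -0.00079518,  0.0008678 ,
       -0.0004736 ]), 'joint_efforts': array([ 8.41993005e-04, -5.82717955e+01,  2.93066114e+01,  6.99734107e+00,
        6.89045613e-03, -2.41413736e-04]), 'eef_pos': array([ 0.22936969, -0.6346348 ,  0.40373224]), 'ee_rot': array([ 3.13997107e+00, -1.39099400e-04, -2.79484590e+00]), 'force': array([-0.31917462, -0.484487  , -0.09987816]), 'moment': array([ 0.02750903, -0.05455138, -0.00719112]), 'width': 0.0879106651536171} 0.1781
{'intrinsics': array([[577.35871068,   0.        , 307.44162208],
       [  0.        , 577.35871068, 246.58192452],
       [  0.        ,   0.        ,   1.        ]]), 'position': array([ 1.09592474, -0.68029013,  1.04699086]), 'attitude': array([-2.36822274,  0.0201884 ,  0.63968091])}
scene frame [([0.544, -0.063, 0.03], 0.71), ([0.466, -0.118, 0.034], 0.57)]
scene bracket [([0.59, -0.022, 0.038], 0.66)]
scene bracket_weld [([0.595, -0.01
[... 590 characters left out ...]
364182],
       [  0.        ,   0.        ,   1.        ]]), 'position': array([0.22822407, 0.03083576, 1.69898105]), 'attitude': array([-2.9427443 ,  0.00587327, -1.57707027])}
top frame [([0.564, -0.053, 0.048], 0.64)]
top bracket [([0.576, -0.007, 0.004], 0.81)]
top bracket_weld [([0.577, -0.002, 0.006], 0.9)]
top tube_offcut [([0.446, 0.032, 0.036], 0.8)]
top bar_offcut [([0.449, -0.107, 0.031], 0.64)]
top scrap_bin [([0.466, -0.407, 0.008], 0.68)]
top camera [([0.515, 0.445, 0.145], 0.98), ([0.45, -0.108, 0.036], 0.49)]
top lens [([0.519, 0.441, 0.245], 0.77)]
top hammer [([0.808, 0.021, 0.026], 0.95)]
top spray [([0.711, -0.368, 0.111], 0.63)]
top magnet [([0.28, 0.252, 0.033], 0.76)]
```

```bash
python3 - <<'E'
from h import *
for n in("scene","top"):
    d=np.load(n+'0.npy'); P=cloud(n,d); z=P[...,2]
    im=cv2.imread('pics/%s0.png'%n)[:,:,::-1]
    ok=(d>0)
    print(n,'table z',np.median(z[ok&(abs(z)<.015)]))
    for q,lo,hi in [("bracket",.05,.075),("tube_offcut",.028,.045),("bar_offcut",.028,.045)]:
        pass
    # ortho map 1mm/px: x .38-.72 , y -.25-.2
    x,y=P[...,0],P[...,1]
    img=np.zeros((480,800,3),np.uint8)
    m=ok&(x>.2)&(x<.9)&(abs(y)<.6)
    o=np.argsort(z[m]); 
    sub=m&(z>.02)&(x>.38)&(x<.72)&(y>-.22)&(y<.16)
    np.savez(n+'_P.npz',P=P)
    big=np.zeros((540,640,3),np.uint8)
    pts=P[sub];c=im[sub];o=np.argsort(pts[:,2]);pts=pts[o];c=c[o]
    # colors: original
    for p,cc in zip(pts,c):
        r=int((.72-p[0])*1500);k=int((.18-p[1])*1500)
        cv2.circle(big,(k,r),1,tuple(int(v) for v in cc),-1)
    save('ortho_%s.png'%n,big)
s=cv2.imread('pics/scene0.png');t=cv2.imread('pics/top0.png')
cv2.imwrite('pics/a.png',s)
E
```

```text
scene table z 5.806747900471976e-05
top table z -0.00039726208231427584
```

View pics/scene0.png

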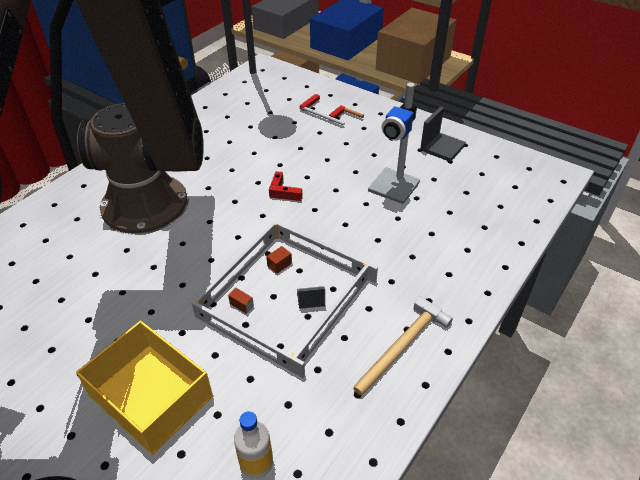

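View pics/top0.png

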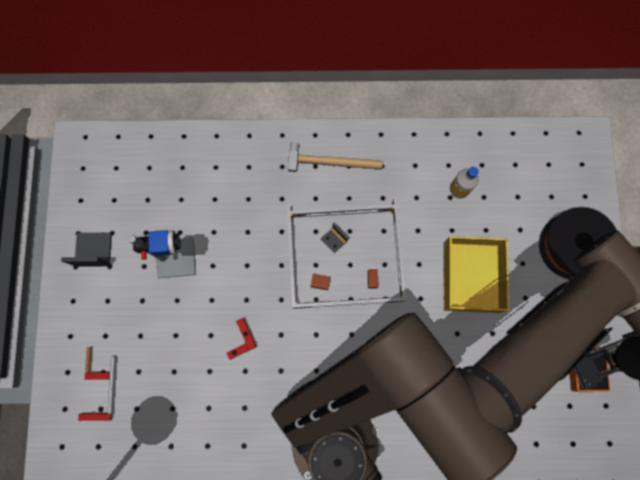

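```bash
python3 - <<'E'
from h import *
C={n:np.load(n+'_P.npz')['P'] for n in("scene","top")}
def sel(c,r,zlo,zhi,n):
    P=C[n]; m=(np.hypot(P[...,0]-c[0],P[...,1]-c[1])<r)&(P[...,2]>zlo)&(P[...,2]<zhi); return P[m]
for nm,c,zl,zh in [("tube",(.447,.032),.030,.05),("bar",(.449,-.107),.028,.05),("web",(.58,-.012),.052,.075)]:
    for n in C:
        p=sel(c,.05,zl,zh,n)
        if len(p)<4: print(nm,n,len(p));continue
        xy=(p[:,:2]*1000).astype(np.float32)
        mu=xy.mean(0);w,v=np.linalg.eigh(np.cov(xy.T))
        print(nm,n,len(p),'mean',mu.round(1),'z',p[:,2].mean().round(4),'rect',cv2.minAreaRect(xy),'pca',np.degrees(np.arctan2(v[1,1],v[0,1])).round(1),np.sqrt(w).round(1))
# web face/ all bracket points
for n in C:
    p=sel((.58,-.012),.05,.012,.05,n); print('br mid',n,len(p),p.mean(0).round(4)if len(p) else'', (lambda w,v:(v[:,0].round(3),np.sqrt(w).round(4)))(*np.linalg.eigh(np.cov(p.T))))
    p=sel((.575,-.007),.055,.004,.014,n); print('foot',n,len(p),p.mean(0).round(4), cv2.minAreaRect((p[:,:2]*1000).astype(np.float32)))
# camera
for n in C:
    for a,b in[(.005,.02),(.1,.14),(.15,.19),(.19,.22),(.22,.25),(.25,.29),(.29,.33)]:
        p=sel((.525,.45),.11,a,b,n)
        if len(p)>3: print('cam',n,a,len(p),p.mean(0).round(3),p.min(0).round(3),p.max(0).round(3), cv2.minAreaRect((p[:,:2]*1000).astype(np.float32)))
for nm,c,r,zl,zh in[("bin",(.46,-.4),.16,.082,.1),("frame",(.56,-.05),.26,.042,.06)]:
    for n in C:
        p=sel(c,r,zl,zh,n); 
        if nm=="frame": p=p[(np.hypot(p[:,0]-.58,p[:,1]+.012)>.05)]
        print(nm,n,len(p),cv2.minAreaRect((p[:,:2]*1000).astype(np.float32)))
def crop(f,a,b,c,d,k):
    i=cv2.imread(f)[b:d,a:c]; return cv2.resize(i,None,fx=k,fy=k,interpolation=cv2.INTER_CUBIC)
A=crop('pics/scene0.png',190,220,380,375,3);B=crop('pics/scene0.png',350,70,450,210,3)
o=np.zeros((465,870,3),np.uint8);o[:465,:570]=A;o[:420,570:]=B
cv2.imwrite('pics/crop.png',cv2.resize(o,(800,428)))
E
```

```text
tube scene 260 mean [450.4  36.5] z 0.0356 rect ((449.98956298828125, 38.201751708984375), (52.94784927368164, 39.44546127319336), 79.79456329345703) pca 79.1 [11.5 14.9]
tube top 207 mean [446.4  36. ] z 0.0362 rect ((446.53125, 36.206214904785156), (49.49811553955078, 36.579864501953125), 80.03923797607422) pca 82.7 [10.6 14.6]
bar scene 245 mean [ 459.1 -114.6] z 0.0334 rect ((458.2645568847656, -114.28793334960938), (55.448307037353516, 30.444246292114258), 0.19853338599205017) pca 179.3 [ 8.5 15.6]
bar top 166 mean [ 454.3 -113.5] z 0.0338 rect ((454.1261901855469, -113.59915924072266), (26.424053192138672, 52.445838928222656), 88.7561264038086) pca 178.9 [ 8.2 15.2]
web scene 150 mean [591.5 -22.2] z 0.0594 rect ((590.3147583007812, -20.760467529296875), (58.959617614746094, 14.351484298706055), 41.33253479003906) pca -136.6 [ 3.1 17.4]
web top 64 mean [587.2 -21.8] z 0.0611 rect ((587.7376708984375, -21.32331657409668), (58.67160415649414, 8.75391960144043), 43.90675735473633) pca -137.8 [ 2.6 17.9]
br mid scene 283 [ 0.5925 -0.0232  0.0314] (array([-0.678,  0.735, -0.018]), a
[... 2500 characters left out ...]
(48.30947494506836, 89.9958724975586), 13.7059907913208)
cam top 0.29 58 [0.519 0.49  0.299] [0.51  0.481 0.292] [0.528 0.499 0.306] ((518.3304443359375, 490.54803466796875), (18.72196388244629, 17.32250213623047), 82.09864807128906)
bin scene 1249 ((461.80291748046875, -398.7904052734375), (161.15597534179688, 204.25094604492188), 86.75119018554688)
bin top 587 ((459.64239501953125, -400.04376220703125), (162.2408447265625, 201.56040954589844), 87.28497314453125)
frame scene 2249 ((530.48046875, -33.98152160644531), (299.1579284667969, 321.96783447265625), 3.0567257404327393)
frame top 1293 ((529.0599365234375, -36.68202209472656), (296.58917236328125, 316.8720397949219), 3.171980619430542)
```

View pics/crop.png

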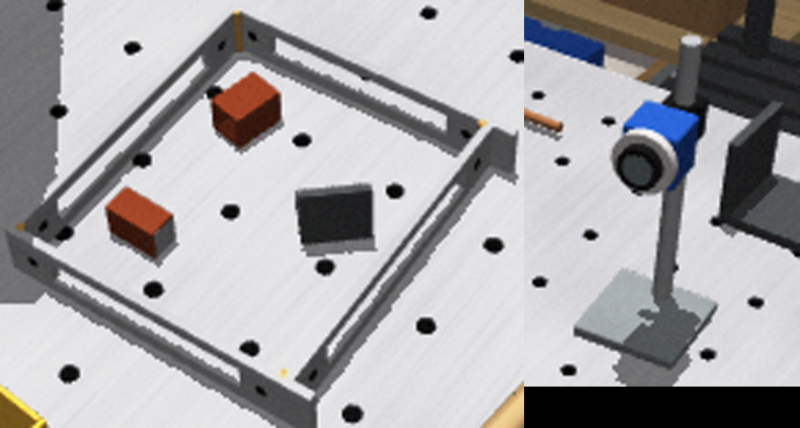

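The scene picture shows the frame with the bar at about (240,299), the tube at (279,259) and the bracket at (311,297). The bin is at (145,390) and the camera lens at (390,128). The sizes from both camera clouds match the given sizes, so I move to the bar first, with the jaws part open because the walls are near.

```bash
cat >> h.py <<'E'
def go(x,y,z,jaw=None):
    "row to bring grasp point to x,y,z with jaw line at angle jaw (deg, mod 180)"
    s=arm.get_state(); T=R.from_euler('xyz',s["ee_rot"]).as_matrix()
    d=np.array([x,y,z])-(np.array(s["eef_pos"])+T[:,2]*.159)
    cur=np.degrees(np.arctan2(T[1,1],T[0,1])); tr=0
    if jaw is not None: tr=-((jaw-cur+90)%180-90)
    print('t',round(s["t"],2),'grasp',(np.array(s["eef_pos"])+T[:,2]*.159).round(4),'jaw',cur.round(1),'w',round(s["width"],4),'q6',s["q"][5].round(2),'F',np.round(s["force"],1),'row',(T.T@d).round(4),'turn',round(tr,1))
E
python3 -c "
from h import *
go(.456,-.114,.15,89.5);go(.456,-.114,.024,89.5)"
```

```text
t 1.2 grasp [ 0.2294 -0.6348  0.2457] jaw 109.9 w 0.0873 q6 -0.29 F [-0.3  0.1 -0.7] row [-0.3901  0.4128  0.0957] turn 20.4
t 1.2 grasp [ 0.2294 -0.6348  0.2457] jaw 109.9 w 0.0873 q6 -0.29 F [-0.3  0.1 -0.7] row [-0.3901  0.4128  0.2217] turn 20.4
```

>>> {"api": "play_rows", "payload": {"targets": [[[-0.04,0.042,0,5],[-0.08,0.084,0,10],[-0.12,0.126,0,15],[-0.16,0.168,0,20.4],[-0.2,0.21,0,20.4]]], "grip": 128}}

```text
t: 1.82
eef_pos: [0.3465, -0.3676, 0.4049]
ee_rot: [-3.141, 0.001, 3.131]
force: [1.6, 0.1, 0.1]
width: 0.0454
```

```bash
python3 -c "
from h import *
go(.456,-.114,.15,89.5);go(.456,-.114,.024,89.5)"
```

```text
t 1.82 grasp [ 0.3466 -0.3677  0.2459] jaw 89.4 w 0.0454 q6 -1.16 F [1.6 0.1 0.1] row [-0.1066  0.2549  0.0959] turn -0.1
t 1.82 grasp [ 0.3466 -0.3677  0.2459] jaw 89.4 w 0.0454 q6 -1.16 F [1.6 0.1 0.1] row [-0.1065  0.2549  0.2219] turn -0.1
```

>>> {"api": "play_rows", "payload": {"targets": [[[-0.023,0.055,0.02,0],[-0.046,0.11,0.04,0],[-0.069,0.165,0.06,0],[-0.09,0.22,0.08,0],[-0.106,0.255,0.096,0]]]}}

```text
t: 2.45
eef_pos: [0.455, -0.1131, 0.3084]
ee_rot: [3.141, 0.001, 3.134]
force: [0.7, -0.5, -0.1]
width: 0.0435
```

```bash
python3 -c "
from h import *
im,d=cams.grab_frame('scene'); save('s1.png',im[200:380,170:400])
go(.456,-.114,.024,89.5)"
```

```text
t 2.5 grasp [ 0.4561 -0.111   0.1477] jaw 89.6 w 0.0439 q6 -1.76 F [ 1.9  3.5 -1.2] row [ 1.000e-04 -3.100e-03  1.237e-01] turn 0.1
```

>>> {"api": "play_rows", "payload": {"targets": [[[0,-0.002,0.04,0],[0,-0.002,0.08,0],[0,-0.002,0.105,0],[0,-0.002,0.12,0],[0,-0.002,0.123,0]]]}}

```text
t: 3.12
eef_pos: [0.4542, -0.1174, 0.1849]
ee_rot: [-3.141, -0.002, 3.132]
force: [0.5, -0.6, 0.4]
width: 0.0437
```

>>> {"api": "play_rows", "payload": {"targets": [[[0,0,0,0],[0,0,0,0],[0,0,0,0]]], "grip": 255, "newtons": 30}}

```text
t: 3.5
eef_pos: [0.4548, -0.1172, 0.1864]
ee_rot: [3.141, 0.002, 3.132]
force: [-1.0, 0.5, 2.4]
width: 0.0276
```

```bash
python3 -c "
from h import *
go(.456,-.114,.024,89.5)
go(.456,-.114,.2,89.5)
go(.456,-.38,.2,89.5)"
```

```text
t 3.5 grasp [ 0.455  -0.1172  0.0274] jaw 89.5 w 0.0276 q6 -1.75 F [-1.   0.5  2.4] row [-0.0009  0.0032  0.0034] turn -0.0
t 3.5 grasp [ 0.455  -0.1172  0.0274] jaw 89.5 w 0.0276 q6 -1.75 F [-1.   0.5  2.4] row [-0.0012  0.0032 -0.1726] turn -0.0
t 3.5 grasp [ 0.455  -0.1172  0.0274] jaw 89.5 w 0.0276 q6 -1.75 F [-1.   0.5  2.4] row [-0.0036 -0.2627 -0.1727] turn -0.0
```

>>> {"api": "play_rows", "payload": {"targets": [[[0,0,-0.05,0],[0,0,-0.1,0],[0,-0.03,-0.14,0],[0,-0.08,-0.16,0],[0,-0.135,-0.16,0]]]}}

```text
t: 4.12
eef_pos: [0.4533, -0.2534, 0.3482]
ee_rot: [-3.141, 0.005, 3.134]
force: [0.7, 0.4, -3.4]
width: 0.0276
```

```bash
python3 -c "
from h import *
go(.461,-.435,.18,89.5)
go(.461,-.435,.062,89.5)"
```

```text
t 4.12 grasp [ 0.4541 -0.2535  0.1892] jaw 89.6 w 0.0276 q6 -1.45 F [ 0.7  0.4 -3.4] row [-0.0083 -0.1814  0.0094] turn 0.1
t 4.12 grasp [ 0.4541 -0.2535  0.1892] jaw 89.6 w 0.0276 q6 -1.45 F [ 0.7  0.4 -3.4] row [-0.0077 -0.1814  0.1274] turn 0.1
```

>>> {"api": "play_rows", "payload": {"targets": [[[-0.002,-0.055,0,0],[-0.004,-0.11,0,0],[-0.006,-0.16,0.01,0],[-0.006,-0.182,0.05,0],[-0.006,-0.182,0.09,0]]]}}

```text
t: 4.75
eef_pos: [0.4567, -0.436, 0.2542]
ee_rot: [3.141, 0.0, 3.13]
force: [-0.4, 0.6, -3.0]
width: 0.0277
```

>>> {"api": "play_rows", "payload": {"targets": [[[0,0,0.025,0],[0,0,0.035,0],[0,0,0.035,0]]]}}

```text
t: 5.12
eef_pos: [0.4575, -0.4343, 0.2205]
ee_rot: [3.141, -0.001, 3.132]
force: [-0.4, -0.0, -2.8]
width: 0.0273
```

>>> {"api": "play_rows", "payload": {"targets": [[[0,0,0,0],[0,0,0,0],[0,0,-0.03,0],[0,0,-0.07,0],[0,0.03,-0.12,0]]], "grip": 104}}

```text
t: 5.75
eef_pos: [0.4578, -0.4049, 0.3424]
ee_rot: [-3.141, 0.0, 3.131]
force: [1.0, 0.1, 0.4]
width: 0.0516
```

```bash
python3 -c "
from h import *
cams.grab_frame('top')
print([(np.round(r['xyz'],3),round(r['score'],2)) for r in finder.find_in('top','bar_offcut')])
go(.448,.037,.14,-10)
go(.448,.037,.026,-10)"
```

```text
[]
t 5.85 grasp [ 0.4608 -0.4047  0.1897] jaw 89.6 w 0.0519 q6 -1.18 F [ 0.9 -0.6  1.4] row [0.0164 0.4419 0.0468] turn -80.4
t 5.85 grasp [ 0.4608 -0.4047  0.1897] jaw 89.6 w 0.0519 q6 -1.18 F [ 0.9 -0.6  1.4] row [0.0176 0.4426 0.1608] turn -80.4
```

>>> {"api": "play_rows", "payload": {"targets": [[[0.002,0.05,0,-10],[0.004,0.1,0,-20],[0.006,0.15,0,-30],[0.008,0.2,0,-40],[0.01,0.25,0,-50]]]}}

```text
t: 6.48
eef_pos: [0.45, -0.1528, 0.3422]
ee_rot: [-3.139, 0.002, -2.272]
force: [1.5, 1.0, -0.3]
width: 0.0519
```

```bash
python3 -c "
from h import *
im,d=cams.grab_frame('scene'); save('s2.png',im)
print([(np.round(r['xyz'],3),round(r['score'],2)) for r in finder.find_in('scene','bar_offcut')])
go(.448,.037,.14,-10)"
```

```text
[(array([ 0.472, -0.437,  0.042]), 0.8), (array([ 0.591, -0.021,  0.037]), 0.43)]
t 6.58 grasp [ 0.4506 -0.151   0.1835] jaw 140.0 w 0.0522 q6 -0.79 F [ 0.  -0.1  1.1] row [-0.1421  0.123   0.0436] turn -30.0
```

Bar is in the bin. On to the tube.

>>> {"api": "play_rows", "payload": {"targets": [[[-0.036,0.031,0,-8],[-0.072,0.062,0,-16],[-0.108,0.093,0.01,-24],[-0.142,0.123,0.03,-30],[-0.142,0.123,0.043,-30]]]}}

```text
t: 7.2
eef_pos: [0.4493, 0.0357, 0.2983]
ee_rot: [-3.139, 0.002, -1.75]
force: [0.5, -0.3, -0.7]
width: 0.052
```

```bash
python3 -c "
from h import *
cams.grab_frame('scene')
go(.448,.037,.026,-10)"
```

```text
t 7.25 grasp [0.4485 0.0344 0.1376] jaw 169.6 w 0.0524 q6 -0.7 F [-0.7 -0.7 -2.3] row [-0.0024  0.001   0.1116] turn -0.4
```

>>> {"api": "play_rows", "payload": {"targets": [[[-0.001,0,0.04,0],[-0.001,0,0.08,0],[-0.001,0,0.1,0],[-0.001,0,0.11,0],[-0.001,0,0.111,0]]]}}

```text
t: 7.88
eef_pos: [0.4494, 0.034, 0.1868]
ee_rot: [-3.142, -0.0, -1.756]
force: [0.1, -0.3, -0.5]
width: 0.0515
```

>>> {"api": "play_rows", "payload": {"targets": [[[0,0,0,0],[0,0,0,0],[0,0,0,0]]], "grip": 255, "newtons": 25}}

```text
t: 8.25
eef_pos: [0.4492, 0.0346, 0.1874]
ee_rot: [-3.141, 0.001, -1.754]
force: [-1.8, -0.6, 6.3]
width: 0.0357
```

```bash
python3 -c "
from h import *
go(.461,-.360,.2,0)"
```

```text
t 8.25 grasp [0.4494 0.0347 0.0284] jaw 169.5 w 0.0357 q6 -0.7 F [-1.8 -0.6  6.3] row [ 0.3859 -0.0836 -0.1718] turn -10.5
```

>>> {"api": "play_rows", "payload": {"targets": [[[0,0,-0.05,0],[0,0,-0.1,0],[0.03,-0.007,-0.14,0],[0.08,-0.018,-0.16,-5],[0.135,-0.03,-0.16,-10]]]}}

```text
t: 8.88
eef_pos: [0.4541, -0.1045, 0.349]
ee_rot: [-3.137, 0.001, -1.575]
force: [0.8, 0.2, -2.1]
width: 0.0355
```

```bash
python3 -c "
from h import *
go(.461,-.360,.18,0)"
```

```text
t 8.88 grasp [ 0.4549 -0.1044  0.19  ] jaw 179.8 w 0.0355 q6 -0.2 F [ 0.8  0.2 -2.1] row [ 0.2556 -0.0072  0.0098] turn -0.2
```

>>> {"api": "play_rows", "payload": {"targets": [[[0.055,-0.002,0,0],[0.11,-0.003,0,0],[0.165,-0.005,0,0],[0.22,-0.006,0,0],[0.256,-0.006,0.02,0]]]}}

```text
t: 9.5
eef_pos: [0.4576, -0.3621, 0.3275]
ee_rot: [-3.139, -0.001, -1.581]
force: [0.7, 0.6, -3.1]
width: 0.0358
```

>>> {"api": "play_rows", "payload": {"targets": [[[0,0,0.04,0],[0,0,0.08,0],[0,0,0.1,0],[0,0,0.1,0]]]}}

```text
t: 10.0
eef_pos: [0.4567, -0.3594, 0.2249]
ee_rot: [3.138, 0.002, -1.58]
force: [-0.4, -0.2, -2.6]
width: 0.036
```

>>> {"api": "play_rows", "payload": {"targets": [[[0,0,0,0],[0,0,0,0],[0,0,-0.03,0],[0,0,-0.07,0],[0,0,-0.13,0]]], "grip": 104}}

```text
t: 10.62
eef_pos: [0.4571, -0.3594, 0.358]
ee_rot: [3.141, 0.001, -1.58]
force: [1.3, -0.7, 0.1]
width: 0.0519
```

```bash
python3 -c "
from h import *
im,d=cams.grab_frame('scene'); save('s3.png',im); np.save('s3.npy',d)
for q in('bar_offcut','tube_offcut'):print([(np.round(r['xyz'],3),round(r['score'],2)) for r in finder.find_in('scene',q)])
go(.589,-.021,.16,-46.5)"
```

```text
[(array([ 0.47 , -0.438,  0.042]), 0.83)]
[(array([ 0.469, -0.36 ,  0.04 ]), 0.74)]
t 10.78 grasp [ 0.4598 -0.3607  0.2029] jaw 179.5 w 0.0521 q6 0.32 F [ 0.4  1.  -0.7] row [-0.341  -0.1259  0.0428] turn 46.0
```

View pics/s3.png

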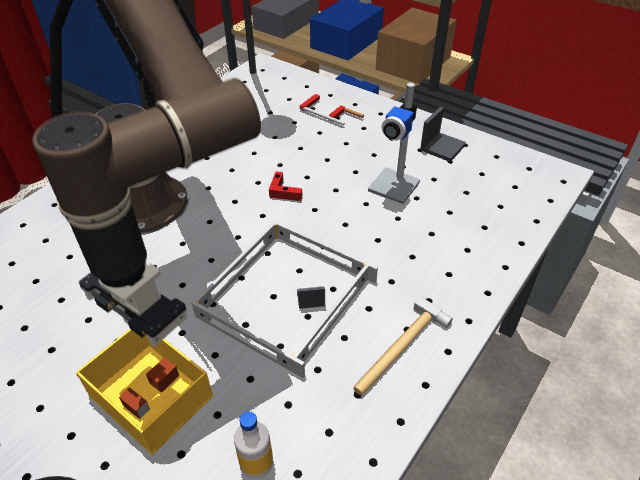

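The picture shows both offcuts in the bin, at (135,400) and (162,375), with the frame empty except for the bracket at (311,298). Next is the bracket.

>>> {"api": "play_rows", "payload": {"targets": [[[-0.055,-0.02,0,9],[-0.11,-0.04,0,18],[-0.165,-0.06,0,27],[-0.22,-0.081,0,36],[-0.275,-0.102,0,46]]], "grip": 145}}

```text
t: 11.4
eef_pos: [0.5623, -0.0837, 0.357]
ee_rot: [-3.141, 0.001, -2.388]
force: [0.7, -1.1, -0.3]
width: 0.0377
```

```bash
python3 -c "
from h import *
go(.589,-.021,.14,-46.5)"
```

```text
t 11.4 grasp [ 0.5624 -0.0837  0.198 ] jaw 133.2 w 0.0377 q6 -1.01 F [ 0.7 -1.1 -0.3] row [-0.0622  0.0276  0.0581] turn -0.3
```

>>> {"api": "play_rows", "payload": {"targets": [[[-0.04,0.018,0.02,0],[-0.062,0.028,0.045,0],[-0.062,0.028,0.058,0],[-0.062,0.028,0.058,0]]]}}

```text
t: 11.9
eef_pos: [0.5872, -0.023, 0.2978]
ee_rot: [3.141, -0.002, -2.383]
force: [-0.2, -0.5, -0.0]
width: 0.0376
```

```bash
python3 -c "
from h import *
go(.589,-.021,.042,-46.5)
im,d=cams.grab_frame('scene'); save('s4.png',cv2.resize(im[200:350,200:400],None,fx=3,fy=3))"
```

```text
t 11.9 grasp [ 0.5869 -0.0231  0.1388] jaw 133.5 w 0.0376 q6 -1.11 F [-0.2 -0.5 -0. ] row [-0.0032 -0.0001  0.0968] turn -0.0
```

View pics/s4.png

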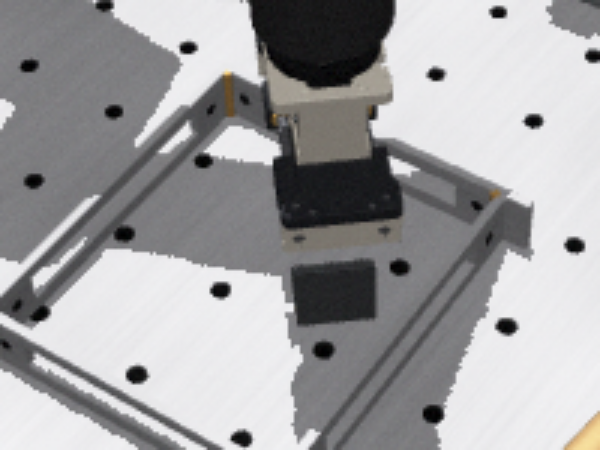

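The gripper sits over the web at crop (335,290) and is square to it.

>>> {"api": "play_rows", "payload": {"targets": [[[-0.002,0,0.035,0],[-0.003,0,0.065,0],[-0.003,0,0.085,0],[-0.003,0,0.095,0],[-0.003,0,0.097,0]]]}}

```text
t: 12.58
eef_pos: [0.5901, -0.0212, 0.2021]
ee_rot: [-3.141, 0.0, -2.384]
force: [0.1, 0.0, 0.4]
width: 0.0377
```

>>> {"api": "play_rows", "payload": {"targets": [[[0,0,0,0],[0,0,0,0],[0,0,0,0],[0,0,0,0]]], "grip": 255, "newtons": 40}}

```text
t: 13.08
eef_pos: [0.5901, -0.0205, 0.2021]
ee_rot: [-3.141, 0.001, -2.383]
force: [0.2, 0.4, 2.7]
width: 0.0076
```

```bash
python3 - <<'E'
from h import *
go(.589,-.021,.042,-46.5)
# camera fit from the first clouds + fresh
for n in("scene","top"):
    im=cv2.imread('pics/%s0.png'%n)[:,:,::-1].astype(int); P=np.load(n+'_P.npz')['P']
    x,y,z=P[...,0],P[...,1],P[...,2]
    head=(np.hypot(x-.525,y-.43)<.09)&(z>.15)&(z<.27)
    blue=head&(im[...,2]>im[...,0]+50)&(im[...,2]>90)
    white=head&(im.min(-1)>130)
    for q,m in("blue",blue),("white",white),("dark",head&(im.max(-1)<70)&(y<.43)):
        p=P[m]; 
        if len(p)<5: print(n,q,len(p));continue
        print(n,q,len(p),p.mean(0).round(4),np.percentile(p,2,axis=0).round(3),np.percentile(p,98,axis=0).round(3))
    top=P[blue&(z>np.percentile(z[blue],60))]
    print(' bluetop z',np.median(top[:,2]),cv2.minAreaRect((top[:,:2]*1000).astype(np.float32)))
    base=P[(np.hypot(x-.525,y-.45)<.085)&(z>.008)&(z<.016)]
    print(' base',len(base),base.mean(0),cv2.minAreaRect((base[:,:2]*1000).astype(np.float32)))
    col=P[(np.hypot(x-.522,y-.487)<.03)&(z>.285)&(z<.33)]; print(' coltop',col.mean(0))
E
```

```text
t 13.07 grasp [ 0.5902 -0.0205  0.0431] jaw 133.5 w 0.0076 q6 -1.11 F [0.2 0.4 2.7] row [0.0012 0.0004 0.0011] turn -0.0
scene blue 242 [0.5272 0.4404 0.2475] [0.5   0.417 0.243] [0.553 0.465 0.251]
scene white 74 [0.532  0.4157 0.2408] [0.5   0.406 0.189] [0.556 0.462 0.251]
scene dark 228 [0.5311 0.3994 0.2228] [0.509 0.394 0.202] [0.55  0.409 0.242]
 bluetop z 0.24921776113291805 ((527.217529296875, 438.15411376953125), (52.576412200927734, 45.600364685058594), 2.9802088737487793)
 base 894 [0.52674562 0.45206057 0.01202592] ((526.9165649414062, 443.2370300292969), (111.44998168945312, 140.563232421875), 5.430047035217285)
 coltop [0.52399562 0.48709853 0.29648567]
top blue 414 [0.5225 0.4414 0.246 ] [0.496 0.419 0.238] [0.549 0.467 0.253]
top white 76 [0.523  0.4106 0.2459] [0.501 0.405 0.232] [0.551 0.417 0.254]
top dark 131 [0.5209 0.4015 0.2264] [0.497 0.394 0.197] [0.546 0.427 0.243]
 bluetop z 0.24919098742892865 ((523.2518920898438, 439.7748718261719), (52.456092834472656, 46.44902038574219), 4.143459796905518)
 base 671 [0.51000995 0.44617677 0.01158742] ((528.1807250976562, 453.14825439453125), (137.70130920410156, 138.6710205078125), 17.367599487304688)
 coltop [0.51831814 0.48907098 0.29805013]
```

>>> {"api": "play_rows", "payload": {"targets": [[[0,0,-0.03,0],[0,0,-0.07,0],[0,0,-0.115,0],[0,0,-0.16,0],[0,0,-0.2,0]]]}}

```text
t: 13.7
eef_pos: [0.5895, -0.0206, 0.4027]
ee_rot: [3.141, -0.0, -2.383]
force: [0.8, -0.6, -4.0]
width: 0.0078
```

>>> {"api": "play_rows", "payload": {"targets": [[[0,0,-0.011,5],[0,0,-0.011,13],[0,0,-0.011,22],[0,0,-0.011,31],[0,0,-0.011,39.5]]]}}

```text
t: 14.32
eef_pos: [0.5895, -0.0205, 0.4116]
ee_rot: [3.141, -0.002, -3.078]
force: [0.4, 0.2, -4.1]
width: 0.008
```

```bash
python3 - <<'E'
from h import *
im,d=cams.grab_frame('scene'); save('s5.png',cv2.resize(im[60:320,220:460],None,fx=2.5,fy=2.3))
for q in('bracket','bracket_weld'):print([(np.round(r['xyz'],3),round(r['score'],2)) for r in finder.find_in('scene',q)])
go(.5355,.288,.254,94)
E
```

```text
[(array([ 0.609, -0.018,  0.223]), 0.74), (array([ 0.448, -0.401,  0.034]), 0.62)]
[]
t 14.47 grasp [ 0.5894 -0.0206  0.2529] jaw 94.1 w 0.0079 q6 -1.79 F [-0.7 -0.3 -3.8] row [ 0.0317  0.3116 -0.001 ] turn 0.1
```

View pics/s5.png

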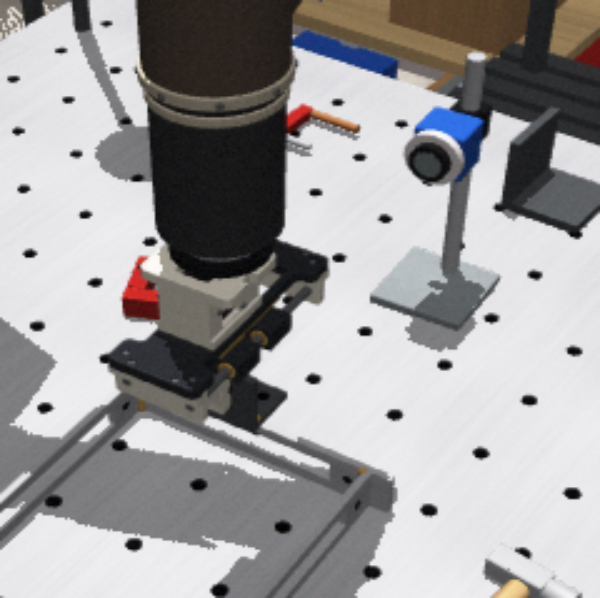

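The bracket hangs level in the fingers at crop (255,405), with its foot toward the camera head at (435,145). I approach it in two slowing moves.

>>> {"api": "play_rows", "payload": {"targets": [[[0.003,0.03,0,0],[0.008,0.075,0,0],[0.013,0.125,0,0],[0.018,0.175,0,0],[0.023,0.215,0,0]]]}}

```text
t: 15.1
eef_pos: [0.5515, 0.1941, 0.4123]
ee_rot: [-3.142, -0.001, -3.068]
force: [1.6, -0.9, -4.1]
width: 0.0078
```

>>> {"api": "play_rows", "payload": {"targets": [[[0.003,0.03,0,0],[0.006,0.06,0,0],[0.008,0.08,-0.001,0],[0.009,0.092,-0.001,0],[0.009,0.097,-0.001,0]]]}}

```text
t: 15.72
eef_pos: [0.5364, 0.2887, 0.4135]
ee_rot: [-3.141, -0.0, -3.071]
force: [-0.2, -0.5, -3.7]
width: 0.0076
```

>>> {"api": "play_rows", "payload": {"targets": [[[0,0,0,0],[0,0,0,0],[0,0,0,0]]]}}

```text
t: 16.1
eef_pos: [0.5366, 0.2879, 0.4138]
ee_rot: [3.142, 0.0, -3.073]
force: [0.5, 0.8, -3.6]
width: 0.0078
```

```bash
python3 - <<'E'
from h import *
for n in('scene','top'):
    im,d=cams.grab_frame(n); P=cloud(n,d); np.savez('f_%s.npz'%n,P=P,im=im)
    if n=='scene': save('s6.png',cv2.resize(im[60:260,300:460],None,fx=3.5,fy=2.9))
    x,y,z=P[...,0],P[...,1],P[...,2]
    f=P[(abs(x-.5355)<.04)&(y>.296)&(y<.36)&(z>.19)&(z<.235)]
    print(n,'foot',len(f),f.mean(0).round(4) if len(f) else '', f.max(0).round(4) if len(f) else '')
    if len(f)>20: print(cv2.minAreaRect((f[:,:2]*1000).astype(np.float32)),np.linalg.svd(f-f.mean(0),full_matrices=False)[2][2])
    for q in('bracket','bracket_weld','lens','bar_offcut','tube_offcut','spray','hammer','magnet'):print(q,[(np.round(r['xyz'],3).tolist(),round(r['score'],2)) for r in finder.find_in(n,q)])
go(.5355,.288,.254,94)
E
```

```text
scene foot 70 [0.5592 0.3214 0.2192] [0.568  0.3374 0.2229]
((561.9192504882812, 320.4652404785156), (16.807392120361328, 44.772212982177734), 30.838123321533203) [-0.05100391  0.02199409 -0.99845624]
bracket [([0.556, 0.288, 0.226], 0.65)]
bracket_weld [([0.558, 0.287, 0.227], 0.75)]
lens [([0.542, 0.417, 0.227], 0.58)]
bar_offcut [([0.47, -0.44, 0.04], 0.94)]
tube_offcut [([0.465, -0.36, 0.041], 0.63)]
spray [([0.736, -0.389, 0.105], 0.62)]
hammer [([0.811, 0.008, 0.02], 0.92)]
magnet [([0.293, 0.248, 0.029], 0.89)]
top foot 79 [0.5094 0.3126 0.2182] [0.5228 0.3323 0.2263]
((512.2365112304688, 314.40447998046875), (20.41895866394043, 36.30426788330078), 1.6008844375610352) [0.19069762 0.08860853 0.97764152]
bracket [([0.508, 0.305, 0.218], 0.43)]
bracket_weld [([0.506, 0.308, 0.218], 0.45)]
lens []
bar_offcut [([0.452, -0.429, 0.041], 0.62)]
tube_offcut [([0.458, -0.362, 0.041], 0.55)]
spray []
hammer [([0.808, 0.017, 0.024], 0.58), ([0.512, 0.302, 0.221], 0.51)]
magnet [([0.284, 0.25, 0.033], 0.74), ([0.711, -0.368, 0.113], 0.41)]
t 17.0 grasp [0.5365 0.2885 0.2547] jaw 94.0 w 0.0079 q6 -2.32 F [ 0.4  0.7 -4.3] row [ 0.001  -0.0004  0.0007] turn -0.0
```

View pics/s6.png

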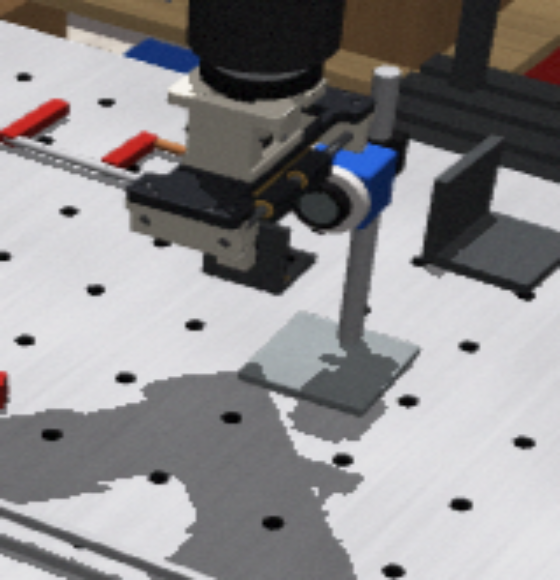

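The bracket is level at crop (265,265) with its foot toward the lens at (322,207), and there is a clear gap between them. The foot top at 0.219 and toe at y of about 0.337 match the plan, so I hand in.

```bash
python3 -c "
from h import *
print(job_done())"
```

```text
the job is handed in; nothing more can be done
None
```

The job is handed in: both offcuts are in the scrap bin, and after that I lifted the bracket from the frame and left it held in front of the inspection lens. The hand-in reported no verdict.

**Bracket:**
- The fingers closed to 7.8 mm on the 8 mm web, and about 4 N of weight hangs on the tool.
- The foot's top surface measured 0.219 m, which puts the weld bead near the lens height of 0.221 m.
- The grasp point is within about 1.5 mm of where I aimed. The lens position itself is fitted from the depth images, and the two cameras differed by about 4 mm.

**Offcuts and bystanders:**
- The bar was last seen at about (0.46, -0.43) and the tube at about (0.46, -0.36), both let go inside the bin.
- The hammer and magnet stayed within a few millimetres of their first sightings in both cameras. In the scene camera the bottle did too; the top camera missed it by name in the last look.
- No force suggested the camera was touched. The job took 17 s of the 62 s allowed.

**Weak checks:**
- In the last look the finder's weld point was 10 to 30 mm off my computed position. Only part of the bead was visible, so I relied on the arm pose and the foot's depth readings instead.
- The foot-tilt fit from the top camera was noisy at about 12°, while the scene camera gave about 3°. The picture looked level.

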